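Start and lock a floodlight's screw ring

TASK

The floodlight's screw ring is only lying on its thread: without taking it off the lamp, turn it backward (anticlockwise seen from above) by its ears until it drops a step, level all round, into the start of the thread, then forward (clockwise) until it is fully home against the stop. Then swing the locking catch in behind the ear, all the way, and let go; leave the other things on the bench where they are.

Things in the scene. Friction and masses are not known exactly. Their poses are not given: they have to be found in the camera images.
- lamp: Floodlight head fixed on the bench, glass up. Origin on the bench under the centre of the glass, z up = the thread's axis; the catch stands on its +y side. Grey finned housing 146 mm across up to 78 mm high, on a 170 mm square foot 12 mm high; above it the threaded neck, 136 mm across, glass on top at 105 mm. Right-hand thread, three starts: clockwise from above is forward and moves the ring down.
- ring: Aluminium screw ring 152 mm outside, 29 mm high, 0.3 to 0.65 kg, laid loosely on the neck. Origin on its axis at its lower edge, z up. Three equal ears stick out at 0, 120, 240 deg from its +x, 73 to 108 mm from the axis, 16 mm wide, 4 to 24 mm above its lower edge; inside, a pin behind each ear runs in the thread. Only gravity holds it down; about 1 to 3 N on an ear slides it round.
- neck_top (a point): Point on the lamp's axis, 100 mm up: flat top of the first thread, where the ring's pins now rest. The ring's lower edge is now 97.5 mm above the lamp's origin, its yaw relative to the lamp -8 to +26 deg. Turned forward from there it meets blunt stops at yaw about -30 deg and stays high (cross-threaded).
- lamp_home (a point): Fixed point of the lamp, 95 mm from its axis along its +y, 97 mm up: where ear 2 is when the ring is home. Home: the ring at yaw about -30 deg relative to the lamp, against a hard stop, lower edge 83 mm above the lamp's origin.
- ring_ear1 (a point): Middle of the ear at the ring's +x, 95 mm from its axis, 14 mm above its lower edge. Turned backward (anticlockwise from above), the pins pass the thread's ends at ring yaw 53 to 60 deg relative to the lamp, not all at once (tilted if one hangs), and the ring drops 9 mm to 88 mm; a stop ends this at about 75 deg. Turned forward then it sinks slowly to home.
- ring_ear2 (a point): Middle of the ear 120 deg anticlockwise (from above) of ear 1, same size. When home it points along the lamp's +y, next to the catch.
- ring_ear3 (a point): Middle of the ear 240 deg anticlockwise of ear 1, same size. When home it is at 210 deg from the lamp's +x.
- catch (a joint): Angle of the locking catch, which swings level. 0 = open, bar pointing along the lamp's -x, clear of the ears (starts at 0 to 0.35); grows as it swings anticlockwise from above, free end moving in towards the lamp, to 1.57 (hard stop) = locked: pointing along the lamp's -y, its end just behind ear 2 so that the ring cannot turn back. 1 to 3 N moves it; it stays where it is left.
- catch_pivot (a point): Pivot axis of the catch at x -17, y +140 mm in the lamp's frame, 97 mm above the bench, on a round post 20 mm across, which stands on the lamp's foot.
- catch_tip (a point): Point on the centre line of the catch's flat steel bar, 48 mm from the pivot, 97 mm above the bench. The bar reaches 52 mm from the pivot, is 12 mm wide and 14 mm high (90 to 104 mm above the bench), with an upright knob 10 mm across, 20 mm tall, on it 32 mm from the pivot.
- screwdriver: Screwdriver, 200 mm, black handle, lying on the bench beside the lamp. Leave it alone. Origin at the centre of its underside.
- wrench: Steel wrench, 190 mm, lying on the robot's side of the lamp. Leave it alone. Origin at the centre of its underside.
- tape: Cardboard-brown tape roll, 90 mm across, 25 mm high, lying beyond the lamp. Leave it alone. Origin at the centre of its underside.
- jar: Small clear jar with a steel cap, 60 mm across, 75 mm high, beyond and left of the lamp. Leave it alone. Origin at the centre of its underside.
- spraycan: Spray can, 66 mm across, 150 mm high, on the left of the bench. Leave it alone. Origin at the centre of its underside.
- mug: White mug, 80 mm across, 95 mm high, on the right of the bench. Leave it alone. Origin at the centre of its underside.

How it is judged:
On the way, in this order (a step that is already met when the one before it is completed fails the run):
1. the ring, turned backward, has dropped a step, level, into the thread (at least 6 mm lower than it lay) (z of ring in the frame of lamp below 0.0915 m and angle between ring's own z axis and vertical below 0.05 rad), for 0.2 s.
2. the ring is turned forward to its home stop: ear 2 within 8 mm of its home point, lower edge below 85.5 mm (horizontal distance between ring_ear2 and lamp_home below 0.008 m and z of ring in the frame of lamp below 0.0855 m and angle between ring's own z axis and vertical below 0.05 rad), for 0.2 s.
At the end, for the whole second after the job is handed in: The ring is level, home and at rest (ear 2 within 8 mm of its home point, lower edge less than 85.5 mm above the lamp's origin) and the catch is swung in past 1.4 rad (all of step 2 and value of joint catch above 1.4 rad and linear speed of ring below 0.01 m/s); the robot touches nothing.
It fails at once if the ring is taken off the lamp (raised more than 12 mm above where it lay, or tilted more than 0.3 rad) (z of ring in the frame of lamp above 0.1095 m or angle between ring's own z axis and vertical above 0.3 rad).
It fails at once if another thing on the bench is moved by more than 30 mm (distance of any of screwdriver, wrench, tape, jar, spraycan, mug from where it was at the start of the episode above 0.03 m).
It also fails if it takes over 64 s, if anything falls off the work surface, if the arm or the gripper's body presses on something with over 40 N, if the wrist force passes 120 N, or if a joint passes its speed limit or range.

ROBOT

A 7-joint arm with a two-finger parallel gripper is mounted at the origin on the work surface. World frame = base frame: x ahead of the robot, y to its left, z up, the work surface at z = 0. Lengths are in m, angles in rad, forces in N, time in s.
With the tool pointing down it reaches from about 0.425 to 0.875 m from the base axis. Payload 8.4 kg.
Tool frame: the origin (TCP) lies at the very end of the fingers, on their centre line; the grasp point (between the pads) lies 19 mm behind it; z points along the fingers, y is the line along which they close (so a half turn about z gives the same grasp; the last joint's range is limited). The gripper opens to 85 mm and grips with 20 to 120 N. Pads are 22 mm wide; open, the fingers measure 114 mm over their backs; the gripper's body (76 mm by 85 mm) begins 54 mm behind the grasp point. The pads swing forward as they close: fully open they stand 13 mm farther back than shut.
Start: joints at [-0.099, 0.333, 0.04, 1.465, -0.013, 1.343, -0.059], TCP at [0.65, -0, 0.231] pointing down, gripper open.
Joint ranges: [-2.58, 2.58], [-0.38, 2.09], [-1.3, 1.39], [0.25, 2.4], [-1.5, 4.64], [0.08, 2.09], [-2.65, 2.65]. Speed limits (rad/s): [2.22, 2.22, 2.79, 2.79, 3.14, 3.14, 3.14].

INTERFACE

Orientations are given as a rotation vector (axis times angle).
In Python, from cell import monitor, vision, env, recognise, silhouettes, tip_of gives the robot as it stands.
- The arm moves only by the tool step_arm, never from a script. Its argument "series" is a list of rows, each a list of 5 numbers: the opening, from -1 (shut) to 1 (fully open), then the shift along the world's x, y, z each as a share of 1 m, from -1 to 1, then the turn about the world's z as a share of 180 degrees, from -1 to 1. A call has 1 to 10 rows; each row shifts and turns the commanded pose from where the row before left it; what a row does not reach is not made up. A row lasts 1/10 s, in which the tool goes at most 50 mm and 8.59 degrees, less where a joint would pass 70% of its speed; a pose out of reach is approached as far as the arm can. A call with a number of a shift or a turn outside -1 to 1 is refused whole. A call with a gripper value outside its range is refused whole. The fingers move at their own pace and stop on an object; the grip force is fixed at half the most. Time passes only in rows, so rows that do not move let the fingers close. It gives the time, the measured TCP pose, the force, the opening and the grip force at its end, in the units of the state.
- monitor.read_state(): the state, without advancing time (a new reading comes with each control period).
- vision.snapshot(name): name is "scene" or "side" or "wrist"; returns the picture (384x512x3 uint8, red, green, blue); there is no depth.
- vision.camera_info(name): a dict with "fx", "fy", "cx", "cy" (pixels), "rvec" (rotation vector, rad) and "tvec" (3), from world to camera coordinates, as OpenCV has them; the wrist camera has in their place "hand_eye" (4x4, takes a point from camera to tool coordinates, whose origin is the TCP and whose axes are the flange's). Camera axes: x right, y down, z forward; pixel columns grow to the right and rows downward; lengths in m; the calibration is good to about 2 mm. A picture is of the moment at which its call begins: read the wrist's pose just before it. camera_info takes no time and is no camera call.
- env.close_job(): hands the job in; it is judged then, once.
Trained networks look in the newest picture that a camera, given by its name, has taken for a name from the list of things; names that differ only in an ending like _2 or _b are one class to them, and where a whole thing is asked for, a point or a joint stands for the part that bears it (a point fixed in the world has none). Each returns a list of dicts, best first, with "score" (0 to 1); they miss things now and then, are a little off and sometimes report something else, mostly with a low value. They report only what shows in the picture. A call takes as long as a camera call.
- recognise(camera, thing): "rect" ([left, top, right, bottom] in pixels, round what is visible of it).
- silhouettes(camera, thing): "pixels" (384x512 bool, what is visible of it) and "rect" ([left, top, right, bottom] in pixels, round what is visible of it).
- tip_of(camera, thing): "xy" ([column, row] in pixels: a listed point, or the origin of a listed thing).
The state is a dict: "t": time; "joint_positions": joint angles; "dq": joint speeds; "joint_torque": joint torques, N m; "tool_pos": TCP position; "tcp_rot": TCP orientation; "wrist_force": force on the tool from outside, world axes, zero at the start; "moment": the same for the moment, N m; "grip_width": opening from 0.0 (shut) to 1.0 (fully open); "finger_force": force on a finger pad.
Only numpy, scipy, OpenCV 4.12 (cv2) and the standard library are available. Lean on these libraries where they do the work, as an engineer would, in place of code of your own. Each camera call takes 0.05 s, during which the arm holds its last target. There are 200 camera calls.

## Working session

There is one attempt and no reset: what is moved stays moved. The work goes in short steps, Python scripts to look and compute and a tool call to move; the robot and the scene stay as the last step left them, time stands still between calls to the robot, and variables do not carry over. Pictures are saved under pics/ and viewed, at most 10 in all, crops included, and the job is handed in when it is done.

Besides the shell and the picture viewer there is one more tool, called after "Call:" as name([rows], argument=value, ...), one row to a line, values as JSON. step_arm: Moves the arm, as the interface text tells. Shift numbers are shares of 1 m and turn numbers shares of 180 degrees, none past 1 either way. Its arguments: {"type":"object","properties":{"series":{"type":"array","items":{"type":"array","items":{"type":"number"}}}},"required":["series"]}

```bash
mkdir -p pics; ls
cat > h.py <<'E'
import numpy as np, cv2
from cell import monitor, vision, env, recognise, silhouettes, tip_of
def snap(n,f=None):
    im=vision.snapshot(n)
    if f: cv2.imwrite('pics/'+f,im[:,:,::-1])
    return im
def cam(n):
    c=vision.camera_info(n);K=np.array([[c['fx'],0,c['cx']],[0,c['fy'],c['cy']],[0,0,1]])
    if 'rvec' in c:
        R=cv2.Rodrigues(np.array(c['rvec'],float))[0];t=np.array(c['tvec'],float)
    else:
        s=monitor.read_state();H=np.array(c['hand_eye']);T=np.eye(4)
        T[:3,:3]=cv2.Rodrigues(np.array(s['tcp_rot'],float))[0];T[:3,3]=s['tool_pos'];M=np.linalg.inv(T@H);R=M[:3,:3];t=M[:3,3]
    return K,R,t
def atz(n,uv,z):
    K,R,t=cam(n);d=R.T@np.linalg.inv(K)@np.array([uv[0],uv[1],1.]);o=-R.T@t
    return o+d*(z-o[2])/d[2]
def proj(n,p):
    K,R,t=cam(n);q=K@(R@np.array(p,float)+t);return q[:2]/q[2]
E
cat > a.py <<'E'
from h import *
s=monitor.read_state();print({k:np.round(v,3).tolist() for k,v in s.items()})
for n in ['scene','side','wrist']:
    im=snap(n,n+'0.png')
    for th,z in [('lamp',0),('ring',.0975),('ring_ear1',.1115),('ring_ear2',.1115),('ring_ear3',.1115),('catch_tip',.097),('catch_pivot',.097),('neck_top',.1),('lamp_home',.097)]:
        for r in tip_of(n,th)[:3]: print(n,th,round(r['score'],2),np.round(r['xy']),np.round(atz(n,r['xy'],z),3))
ims=[cv2.imread(f'pics/{n}0.png') for n in ['scene','side','wrist']]
E
python3 a.py
```

```text
pics
{'t': 0.0, 'joint_positions': [-0.099, 0.334, 0.04, 1.466, -0.013, 1.343, -0.059], 'dq': [0.0, 0.0, 0.0, 0.001, -0.001, 0.001, -0.002], 'joint_torque': [0.0, -65.855, 1.366, -40.555, 0.017, 0.013, -0.0], 'tool_pos': [0.65, -0.0, 0.23], 'tcp_rot': [-2.221, -2.221, 0.002], 'wrist_force': [-0.608, 0.677, 0.483], 'moment': [-0.032, 0.019, 0.003], 'finger_force': 0.0, 'grip_width': 0.996}
scene lamp 0.71 [270. 181.] [0.54  0.123 0.   ]
scene lamp 0.41 [286. 177.] [0.574 0.179 0.   ]
scene ring 0.68 [272. 161.] [0.535 0.133 0.097]
scene ring 0.39 [270. 160.] [0.527 0.134 0.097]
scene ring_ear1 0.89 [244. 161.] [0.461 0.059 0.111]
scene ring_ear1 0.81 [285. 178.] [0.63  0.077 0.111]
scene ring_ear2 0.89 [244. 161.] [0.461 0.059 0.111]
scene ring_ear2 0.81 [285. 178.] [0.63  0.077 0.111]
scene ring_ear3 0.89 [244. 161.] [0.461 0.059 0.111]
scene ring_ear3 0.81 [285. 178.] [0.63  0.077 0.111]
scene catch_tip 0.59 [288. 143.] [0.527 0.255 0.097]
scene catch_pivot 0.66 [298. 150.] [0.577 0.247 0.097]
scene neck_top 0.91 [272. 159.] [0.531 0.139 0.1  ]
scene neck_top 0.2 [292. 152.] [0.569 
[... 655 characters left out ...]
150.] [0.512 0.204 0.112]
side catch_tip 0.66 [224. 148.] [0.527 0.236 0.097]
side catch_pivot 0.79 [236. 142.] [0.579 0.26  0.097]
side neck_top 0.71 [234. 160.] [0.541 0.146 0.1  ]
side lamp_home 0.76 [238. 150.] [0.573 0.21  0.097]
wrist lamp 0.85 [163.  68.] [0.542 0.113 0.   ]
wrist lamp 0.55 [235.  86.] [0.623 0.094 0.   ]
wrist ring_ear1 0.94 [ 46. 129.] [0.471 0.052 0.111]
wrist ring_ear1 0.82 [234.  85.] [0.631 0.087 0.111]
wrist ring_ear2 0.94 [ 46. 129.] [0.471 0.052 0.111]
wrist ring_ear2 0.82 [234.  85.] [0.631 0.087 0.111]
wrist ring_ear3 0.94 [ 46. 129.] [0.471 0.052 0.111]
wrist ring_ear3 0.82 [234.  85.] [0.631 0.087 0.111]
wrist neck_top 0.81 [128.  50.] [0.543 0.115 0.1  ]
```

Run:
```python
from h import *
print(vision.camera_info('wrist'))
K,R,t=cam('wrist');print('cam pos',-R.T@t,'axes',R)
s=cv2.imread('pics/scene0.png');cv2.imwrite('pics/v1.png',np.vstack([cv2.resize(s[90:240,150:420],(800,444)),]))
```

```text
{'fx': 303.50236947556465, 'fy': 303.50236947556465, 'cx': 257.506894317856, 'cy': 193.53916891811994, 'hand_eye': array([[ 6.38164529e-04, -9.63649890e-01, -2.67167519e-01,
         6.77294515e-02],
       [ 9.99999756e-01,  5.38774972e-04,  4.45315849e-04,
        -5.27963285e-04],
       [-2.85185396e-04, -2.67167738e-01,  9.63649998e-01,
        -1.41629220e-01],
       [ 0.00000000e+00,  0.00000000e+00,  0.00000000e+00,
         1.00000000e+00]])}
cam pos [0.64944881 0.06772631 0.37292143] axes [[ 9.99999791e-01  6.09698272e-04  2.14876651e-04]
 [ 5.30126839e-04 -9.63649289e-01  2.67169921e-01]
 [ 3.69958771e-04 -2.67169751e-01 -9.63649411e-01]]
```

View pics/wrist0.png

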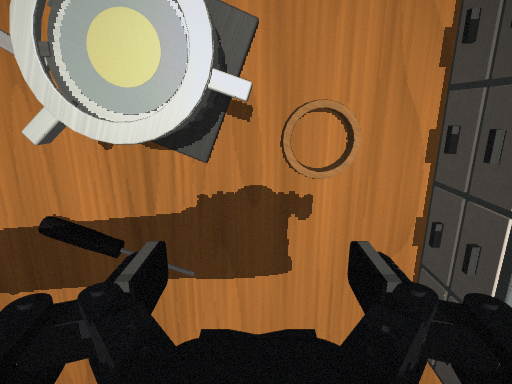

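View pics/scene0.png

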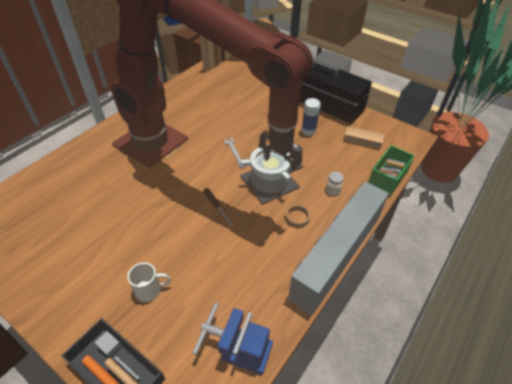

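Call:
step_arm([
  [-0.3,-0.02,0.02,0.035,0],
  [-0.3,-0.03,0.03,0.02,0],
  [-0.3,-0.03,0.03,0.015,0],
  [-0.3,-0.03,0.03,0,0],
  [-0.3,0,0,0,0],
  [-0.3,0,0,0,0],
  [-0.3,0,0,0,0],
])

```text
t: 2.2
tool_pos: [0.5404, 0.109, 0.3012]
tcp_rot: [2.223, 2.22, -0.0]
wrist_force: [-0.1, -0.6, 0.1]
grip_width: 0.349
finger_force: 0.0
```

```bash
cat > m.py <<'E'
import sys
from h import *
f=sys.argv[1]; ze=float(sys.argv[2]) if len(sys.argv)>2 else .1115
s=monitor.read_state();print(round(s['t'],2),np.round(s['tool_pos'],4),s['grip_width'])
snap('wrist',f)
for th,z in [('lamp',0),('ring',ze-.014),('ring_ear1',ze),('catch_tip',.097),('catch_pivot',.097),('neck_top',.1),('lamp_home',.097)]:
    for r in tip_of('wrist',th)[:3]: print(th,round(r['score'],2),np.round(r['xy']),np.round(atz('wrist',r['xy'],z),4))
E
python3 m.py w1.png
```

```text
2.2 [0.5404 0.109  0.3012] 0.3485316935909276
lamp 0.93 [257. 156.] [0.5388 0.1112 0.    ]
ring 0.31 [197. 220.] [0.4668 0.0478 0.0975]
ring_ear1 0.8 [197. 222.] [0.4698 0.0501 0.1115]
ring_ear1 0.6 [239.  75.] [0.5207 0.2108 0.1115]
ring_ear1 0.57 [336. 191.] [0.6282 0.0877 0.1115]
catch_tip 0.78 [248.  35.] [0.5298 0.2506 0.097 ]
catch_pivot 0.71 [294.  32.] [0.5769 0.2544 0.097 ]
catch_pivot 0.53 [196. 221.] [0.4658 0.0473 0.097 ]
neck_top 0.63 [256. 165.] [0.5376 0.1163 0.1   ]
lamp_home 0.87 [288.  85.] [0.572  0.2031 0.097 ]
```

View pics/w1.png

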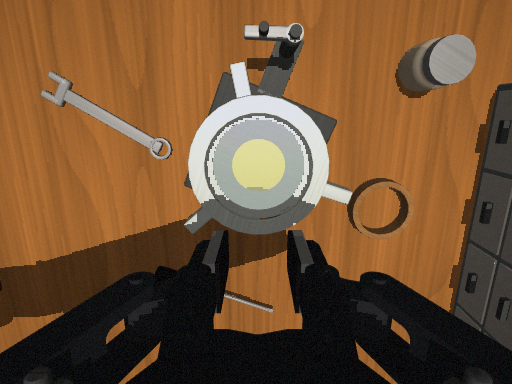

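Call:
step_arm([
  [-0.15,-0.012,-0.0095,-0.02,-0.0442],
  [-0.15,-0.012,-0.0095,-0.02,-0.0442],
  [-0.15,-0.012,-0.0095,-0.03,-0.0442],
  [-0.15,-0.012,-0.0095,-0.03,-0.0442],
  [-0.15,-0.012,-0.0095,-0.03,-0.0442],
  [-0.15,-0.012,-0.0095,-0.01,-0.0442],
  [-0.15,0,0,0,0],
  [-0.15,0,0,0,0],
])

```text
t: 3.4
tool_pos: [0.4685, 0.0532, 0.1619]
tcp_rot: [-2.929, -1.137, -0.002]
wrist_force: [-0.0, 0.5, -0.1]
grip_width: 0.424
finger_force: 0.0
```

```bash
python3 m.py w2.png
```

```text
3.4 [0.4685 0.0532 0.1619] 0.4240973466201046
lamp 0.66 [263.  81.] [0.5417 0.1129 0.    ]
ring_ear1 0.66 [259. 213.] [0.47   0.0537 0.1115]
neck_top 0.59 [266.  63.] [0.5419 0.1137 0.1   ]
```

View pics/w2.png

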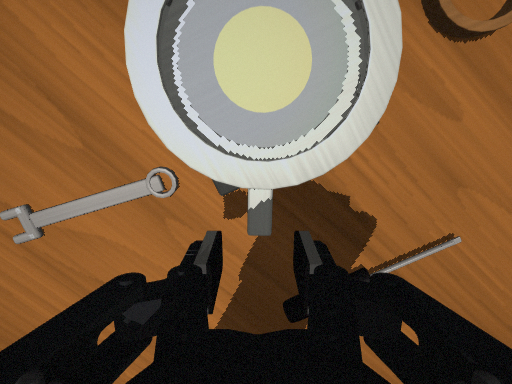

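Call:
step_arm([
  [-0.15,0,0,-0.022,0],
  [-0.15,0,0,-0.022,0],
  [-0.15,0,0,-0.02,0],
  [-0.15,0,0,0,0],
  [-0.15,0,0,0,0],
])

```text
t: 4.3
tool_pos: [0.468, 0.053, 0.0977]
tcp_rot: [-2.93, -1.133, 0.001]
wrist_force: [-0.2, 0.7, 0.5]
grip_width: 0.422
finger_force: 0.0
```

```bash
cat > arc.py <<'E'
# arc.py start_deg end_deg step_deg : increments on circle about lamp centre
import sys,numpy as np
from h import monitor
a,b,n=float(sys.argv[1]),float(sys.argv[2]),int(sys.argv[3]);c=np.array([.5398,.1155]);r=.0955
p=np.array(monitor.read_state()['tool_pos'][:2]);d=p-c
print('tool',np.round(p,4),'ang',np.degrees(np.arctan2(d[1],d[0]))%360,'r',np.hypot(*d))
th=np.radians(np.linspace(a,b,n+1));P=c+r*np.c_[np.cos(th),np.sin(th)]
P=np.vstack([p,P[1:]])
for v in np.round(np.diff(P,axis=0),4): print(v.tolist(), round((b-a)/n/180,4))
E
python3 arc.py 221.3 296 20
```

```text
tool [0.468 0.053] ang 221.03669224404496 r 0.09513504756723234
[0.0043, -0.0051] 0.0207
[0.0045, -0.0043] 0.0207
[0.0048, -0.0039] 0.0207
[0.0051, -0.0036] 0.0207
[0.0053, -0.0033] 0.0207
[0.0055, -0.0029] 0.0207
[0.0057, -0.0026] 0.0207
[0.0058, -0.0022] 0.0207
[0.006, -0.0018] 0.0207
[0.0061, -0.0014] 0.0207
[0.0061, -0.001] 0.0207
[0.0062, -0.0006] 0.0207
[0.0062, -0.0002] 0.0207
[0.0062, 0.0002] 0.0207
[0.0062, 0.0006] 0.0207
[0.0061, 0.001] 0.0207
[0.0061, 0.0014] 0.0207
[0.006, 0.0018] 0.0207
[0.0058, 0.0022] 0.0207
[0.0057, 0.0025] 0.0207
```

Call:
step_arm([
  [-0.15,0.0043,-0.0051,0,0.0207],
  [-0.15,0.0045,-0.0043,0,0.0207],
  [-0.15,0.0048,-0.0039,0,0.0207],
  [-0.15,0.0051,-0.0036,0,0.0207],
  [-0.15,0.0053,-0.0033,0,0.0207],
  [-0.15,0.0055,-0.0029,0,0.0207],
  [-0.15,0.0057,-0.0026,0,0.0207],
  [-0.15,0.0058,-0.0022,0,0.0207],
  [-0.15,0.006,-0.0018,0,0.0207],
  [-0.15,0.0061,-0.0014,0,0.0207],
])

```text
t: 5.3
tool_pos: [0.5215, 0.0219, 0.0987]
tcp_rot: [2.412, 2.013, 0.001]
wrist_force: [-3.1, 0.4, 1.2]
grip_width: 0.426
finger_force: 1.5
```

Call:
step_arm([
  [-0.15,0.0061,-0.001,0,0.0207],
  [-0.15,0.0062,-0.0006,0,0.0207],
  [-0.15,0.0062,-0.0002,0,0.0207],
  [-0.15,0.0062,0.0002,0,0.0207],
  [-0.15,0.0062,0.0006,0,0.0207],
  [-0.15,0.0061,0.001,0,0.0207],
  [-0.15,0.0061,0.0014,0,0.0207],
  [-0.15,0,0,0,0],
  [-0.15,0,0,0,0],
])

```text
t: 6.2
tool_pos: [0.5647, 0.0233, 0.0983]
tcp_rot: [1.901, 2.5, 0.002]
wrist_force: [0.5, -1.1, 0.4]
grip_width: 0.421
finger_force: 0.0
```

```bash
python3 arc.py 285 290 1; python3 m.py w3.png .102
python3 - <<'E'
from h import *
snap('side','s3.png')
for r in tip_of('side','ring_ear1')[:3]: print(r['score'],np.round(r['xy'],1))
K,R,t=cam('side');print('side cam',-R.T@t)
for r in silhouettes('side','ring')[:1]: print(r['rect'])
a=cv2.imread('pics/w3.png');b=cv2.imread('pics/s3.png')[120:220,180:300]
cv2.imwrite('pics/v3.png',np.hstack([cv2.resize(a,(400,300)),cv2.resize(b,(360,300),interpolation=cv2.INTER_CUBIC)]))
E
```

```text
tool [0.5647 0.0233] ang 285.1177488007126 r 0.09548947847260136
[0.0078, 0.0024] 0.0278
6.2 [0.5647 0.0233 0.0983] 0.4205712315021316
lamp 0.68 [262.  73.] [0.5423 0.1143 0.    ]
ring_ear1 0.79 [244. 247.] [0.5566 0.0238 0.102 ]
neck_top 0.9 [260.  44.] [0.5391 0.1143 0.1   ]
neck_top 0.37 [244. 249.] [0.557  0.0218 0.1   ]
0.87 [211.3 159.7]
0.77 [251.2 178.8]
side cam [ 0.28749271 -0.81465433  0.7730758 ]
[206.6, 146.9, 257.6, 182.1]
```

View pics/v3.png

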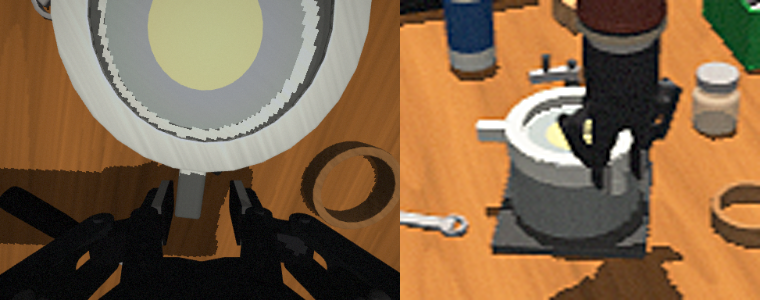

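```bash
python3 - <<'E'
from h import *
for z in [.1115,.102]: print(z,proj('side',[.4503,.1474,z]),proj('side',[.5566,.0238,z]))
for a in (156,158,160,162,164):
  for z in (.1115,.102):
    e=np.radians(a);print(a,z,np.round(proj('side',[.5398+.095*np.cos(e),.1155+.095*np.sin(e),z]),1), np.round(proj('wrist',[.5398+.095*np.cos(e+2*np.pi/3),.1155+.095*np.sin(e+2*np.pi/3),z]),1))
E
python3 arc.py 285 297 4
```

```text
0.1115 [207.59485888 161.79622161] [250.06869494 177.51094488]
0.102 [207.80383082 164.18560369] [250.06545043 179.95876911]
156 0.1115 [208.  160.5] [227.1 257.7]
156 0.102 [208.2 162.9] [229.  248.7]
158 0.1115 [207.8 161.1] [234.2 258.7]
158 0.102 [208.  163.5] [235.6 249.6]
160 0.1115 [207.6 161.7] [241.4 259.5]
160 0.102 [207.8 164.1] [242.3 250.3]
162 0.1115 [207.5 162.3] [248.5 260. ]
162 0.102 [207.7 164.7] [249.  250.8]
164 0.1115 [207.4 162.8] [255.6 260.3]
164 0.102 [207.6 165.2] [255.7 251.1]
tool [0.5641 0.0233] ang 284.7808735067228 r 0.09537263427735958
[0.0052, 0.0014] 0.0167
[0.0047, 0.0017] 0.0167
[0.0046, 0.0019] 0.0167
[0.0045, 0.0022] 0.0167
```

Call:
step_arm([
  [-0.15,0.0052,0.0014,0,0.0167],
  [-0.15,0.0047,0.0017,0,0.0167],
  [-0.15,0.0046,0.0019,0,0.0167],
  [-0.15,0,0,0,0],
  [-0.15,0,0,0,0],
])

```text
t: 7.25
tool_pos: [0.5786, 0.0283, 0.0972]
tcp_rot: [-1.699, -2.643, -0.0]
wrist_force: [0.9, 0.7, 1.0]
grip_width: 0.418
finger_force: 0.0
```

```bash
cat > chk.py <<'E'
from h import *
import sys
s=monitor.read_state();print(s['t'],np.round(s['tool_pos'],4),np.round(s['wrist_force'],1),s['finger_force'])
for n in ['side','wrist','scene']:
    snap(n,n+sys.argv[1]+'.png')
    for r in tip_of(n,'ring_ear1')[:3]:
        if r['score']<.3: continue
        o=[]
        for z in (.1115,.102,.097):
            p=atz(n,r['xy'],z);d=p[:2]-[.5398,.1155];o+=[(round(z,3),round(float(np.degrees(np.arctan2(d[1],d[0]))%360),1),round(float(np.hypot(*d))*1e3,1))]
        print(n,round(r['score'],2),np.round(r['xy'],1),o)
E
python3 chk.py 4
```

```text
7.25 [0.5786 0.0283 0.0972] [0.9 0.7 1. ] 0.0
side 0.98 [249.4 149.7] [(0.112, 43.8, 87.5), (0.102, 47.9, 100.9), (0.097, 49.6, 108.1)]
side 0.83 [255.2 176.4] [(0.112, 290.3, 97.1), (0.102, 295.6, 87.6), (0.097, 298.8, 82.9)]
side 0.75 [208.1 166.4] [(0.112, 176.5, 93.8), (0.102, 168.1, 93.3), (0.097, 163.7, 93.9)]
wrist 0.76 [240.2 247.7] [(0.112, 288.5, 89.2), (0.102, 288.5, 93.8), (0.097, 288.4, 96.2)]
wrist 0.62 [262.8  74.2] [(0.112, 297.0, 14.3), (0.102, 297.8, 13.3), (0.097, 298.3, 12.8)]
scene 0.97 [294.3 161.4] [(0.112, 37.4, 88.8), (0.102, 43.7, 90.8), (0.097, 46.9, 92.3)]
scene 0.85 [262.1 180.4] [(0.112, 289.0, 102.1), (0.102, 287.5, 93.4), (0.097, 286.6, 88.9)]
scene 0.82 [253.2 152.8] [(0.112, 181.0, 78.1), (0.102, 175.3, 84.6), (0.097, 172.7, 88.3)]
```

```bash
python3 - <<'E'
from h import *
a=cv2.imread('pics/scene4.png')[120:210,220:330];b=cv2.imread('pics/side4.png')[130:210,190:290]
cv2.imwrite('pics/v4.png',np.hstack([cv2.resize(a,(400,327),interpolation=cv2.INTER_CUBIC),cv2.resize(b,(400,327),interpolation=cv2.INTER_CUBIC)]))
E
python3 arc.py 294.8 234.8 15
```

```text
tool [0.5786 0.0282] ang 293.96576536378154 r 0.09548302152562892
[-0.0049, -0.002] -0.0222
[-0.0063, -0.0021] -0.0222
[-0.0064, -0.0017] -0.0222
[-0.0065, -0.0012] -0.0222
[-0.0066, -0.0008] -0.0222
[-0.0067, -0.0003] -0.0222
[-0.0067, 0.0001] -0.0222
[-0.0066, 0.0006] -0.0222
[-0.0066, 0.0011] -0.0222
[-0.0065, 0.0015] -0.0222
[-0.0064, 0.002] -0.0222
[-0.0062, 0.0024] -0.0222
[-0.006, 0.0028] -0.0222
[-0.0058, 0.0033] -0.0222
[-0.0056, 0.0036] -0.0222
```

View pics/v4.png

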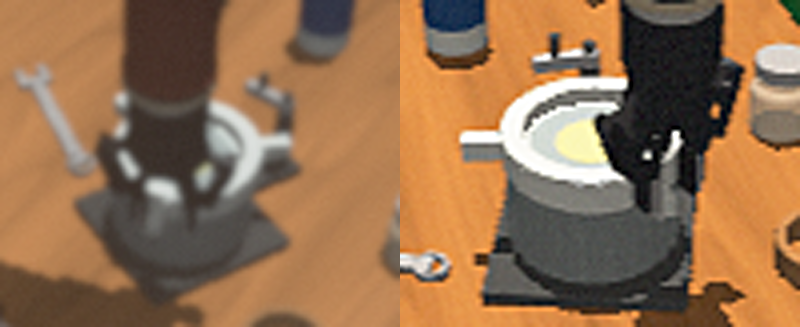

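Call:
step_arm([
  [-0.15,0,0,-0.007,0],
  [-0.15,-0.0049,-0.002,0,-0.0222],
  [-0.15,-0.0063,-0.0021,0,-0.0222],
  [-0.15,-0.0064,-0.0017,0,-0.0222],
  [-0.15,-0.0065,-0.0012,0,-0.0222],
  [-0.15,-0.0066,-0.0008,0,-0.0222],
  [-0.15,-0.0067,-0.0003,0,-0.0222],
  [-0.15,-0.0067,0.0001,0,-0.0222],
  [-0.15,-0.0066,0.0006,0,-0.0222],
])

```text
t: 8.45
tool_pos: [0.5281, 0.021, 0.09]
tcp_rot: [2.362, 2.071, 0.001]
wrist_force: [2.3, 0.2, -1.8]
grip_width: 0.423
finger_force: 1.1
```

Call:
step_arm([
  [-0.15,-0.0066,0.0011,0,-0.0222],
  [-0.15,-0.0065,0.0015,0,-0.0222],
  [-0.15,-0.0064,0.002,0,-0.0222],
  [-0.15,-0.0062,0.0024,0,-0.0222],
  [-0.15,-0.006,0.0028,0,-0.0222],
  [-0.15,-0.0058,0.0033,0,-0.0222],
  [-0.15,-0.0056,0.0036,0,-0.0222],
  [-0.15,0,0,0,0],
])

```text
t: 9.25
tool_pos: [0.4843, 0.038, 0.09]
tcp_rot: [-2.791, -1.442, 0.001]
wrist_force: [-0.2, 0.3, 0.4]
grip_width: 0.427
finger_force: 0.0
```

```bash
python3 chk.py 5; python3 arc.py 235 183 13
```

```text
9.25 [0.4843 0.038  0.09  ] [-0.2  0.3  0.4] 0.0
side 0.93 [265.1 159.8] [(0.112, 351.5, 94.9), (0.102, 359.5, 98.8), (0.097, 3.4, 101.6)]
side 0.76 [231.9 179.2] [(0.112, 244.9, 91.7), (0.102, 243.2, 79.4), (0.097, 242.0, 73.0)]
wrist 0.96 [271.9 249.5] [(0.112, 238.8, 86.7), (0.102, 238.9, 91.3), (0.097, 239.0, 93.8)]
wrist 0.44 [260.6  68.5] [(0.112, 239.2, 13.4), (0.102, 240.0, 12.3), (0.097, 240.5, 11.7)]
scene 0.82 [272.3 148.2] [(0.112, 119.5, 73.1), (0.102, 120.0, 83.7), (0.097, 120.2, 89.3)]
scene 0.79 [291.2 175.7] [(0.112, 351.8, 103.1), (0.102, 356.2, 97.8), (0.097, 358.7, 95.2)]
tool [0.485  0.0374] ang 234.95065468484637 r 0.09539843653075641
[-0.0053, 0.0039] -0.0222
[-0.005, 0.0044] -0.0222
[-0.0047, 0.0047] -0.0222
[-0.0044, 0.005] -0.0222
[-0.004, 0.0053] -0.0222
[-0.0036, 0.0056] -0.0222
[-0.0032, 0.0058] -0.0222
[-0.0028, 0.006] -0.0222
[-0.0024, 0.0062] -0.0222
[-0.0019, 0.0064] -0.0222
[-0.0015, 0.0065] -0.0222
[-0.001, 0.0066] -0.0222
[-0.0006, 0.0066] -0.0222
```

Call:
step_arm([
  [-0.15,-0.0053,0.0039,0,-0.0222],
  [-0.15,-0.005,0.0044,0,-0.0222],
  [-0.15,-0.0047,0.0047,0,-0.0222],
  [-0.15,-0.0044,0.005,0,-0.0222],
  [-0.15,-0.004,0.0053,0,-0.0222],
  [-0.15,-0.0036,0.0056,0,-0.0222],
  [-0.15,-0.0032,0.0058,0,-0.0222],
  [-0.15,-0.0028,0.006,0,-0.0222],
  [-0.15,-0.0024,0.0062,0,-0.0222],
  [-0.15,-0.0019,0.0064,0,-0.0222],
])

```text
t: 10.55
tool_pos: [0.4478, 0.0905, 0.0903]
tcp_rot: [3.116, 0.398, 0.0]
wrist_force: [0.2, -2.1, -0.7]
grip_width: 0.423
finger_force: 1.0
```

Call:
step_arm([
  [-0.15,-0.0008,0.0032,0,-0.0111],
  [-0.15,-0.0007,0.0033,0,-0.0111],
  [-0.15,-0.0005,0.0033,0,-0.0111],
  [-0.15,-0.0005,0.0033,0,-0.0111],
  [-0.15,0,0,0,0],
])

```text
t: 11.05
tool_pos: [0.4451, 0.1041, 0.0903]
tcp_rot: [-3.136, -0.185, 0.0]
wrist_force: [-0.1, 0.0, -0.3]
grip_width: 0.425
finger_force: 0.0
```

```bash
python3 chk.py 6; python3 arc.py 187 181 3
```

```text
11.05 [0.4451 0.1041 0.0903] [-0.1  0.  -0.3] 0.0
side 0.91 [212.6 172. ] [(0.112, 198.2, 91.3), (0.102, 190.4, 85.8), (0.097, 186.0, 83.6)]
side 0.82 [261.6 172.6] [(0.112, 307.1, 98.1), (0.102, 314.0, 91.7), (0.097, 318.0, 88.9)]
side 0.6 [240.4 149.8] [(0.112, 64.2, 77.0), (0.102, 65.8, 91.7), (0.097, 66.5, 99.5)]
wrist 0.71 [275.4 246.5] [(0.112, 192.2, 85.7), (0.102, 192.3, 90.3), (0.097, 192.4, 92.7)]
scene 0.67 [246.2 153.8] [(0.112, 192.9, 98.0), (0.102, 187.7, 102.9), (0.097, 185.1, 105.7)]
scene 0.57 [290.6 153.3] [(0.112, 66.8, 89.6), (0.102, 71.8, 96.3), (0.097, 74.1, 100.1)]
scene 0.55 [272.6 181. ] [(0.112, 310.1, 99.8), (0.102, 310.9, 90.9), (0.097, 311.3, 86.2)]
tool [0.4451 0.1039] ang 187.00649783622046 r 0.09538297963298485
[-0.0005, 0.0033] -0.0111
[-0.0002, 0.0033] -0.0111
[-0.0001, 0.0033] -0.0111
```

Call:
step_arm([
  [-0.15,-0.0005,0.0033,0,-0.0111],
  [-0.15,-0.0002,0.0033,0,-0.0111],
])

```text
t: 11.55
tool_pos: [0.4445, 0.1101, 0.0903]
tcp_rot: [3.14, 0.072, 0.0]
wrist_force: [0.4, -2.1, -0.9]
grip_width: 0.427
finger_force: 0.8
```

Call:
step_arm([
  [-0.15,0,0.0025,0,-0.008],
  [-0.15,0,0.001,0,0],
])

```text
t: 11.75
tool_pos: [0.4442, 0.113, 0.0901]
tcp_rot: [3.14, 0.035, -0.001]
wrist_force: [-0.2, -6.5, 0.8]
grip_width: 0.43
finger_force: 3.5
```

Call:
step_arm([
  [-0.15,0,0.0015,0,0],
  [-0.15,0,0,0,0],
])

```text
t: 11.95
tool_pos: [0.4441, 0.1133, 0.09]
tcp_rot: [3.139, 0.035, -0.002]
wrist_force: [-1.6, -9.2, 1.4]
grip_width: 0.424
finger_force: 4.6
```

```bash
python3 chk.py 7
```

```text
11.95 [0.4441 0.1133 0.09  ] [-1.6 -9.2  1.4] 4.588195353280753
side 0.94 [261.8 173.7] [(0.112, 304.6, 101.9), (0.102, 311.0, 95.1), (0.097, 314.7, 92.0)]
side 0.91 [212.4 170.5] [(0.112, 193.4, 87.9), (0.102, 185.0, 83.4), (0.097, 180.3, 81.9)]
side 0.64 [240.5 150.8] [(0.112, 63.1, 70.8), (0.102, 65.0, 85.4), (0.097, 65.8, 93.1)]
wrist 0.75 [278.1 246.6] [(0.112, 187.2, 86.1), (0.102, 187.4, 90.7), (0.097, 187.4, 93.1)]
scene 0.97 [295.6 156.8] [(0.112, 52.0, 98.7), (0.102, 57.2, 103.2), (0.097, 59.8, 105.9)]
scene 0.85 [249.9 152.8] [(0.112, 185.8, 88.4), (0.102, 180.5, 94.2), (0.097, 177.9, 97.6)]
scene 0.78 [272.5 184.4] [(0.112, 309.3, 116.1), (0.102, 309.8, 107.3), (0.097, 310.1, 102.7)]
```

Call:
step_arm([
  [-0.15,0,-0.01,0,0],
  [-0.15,0,0,0,0],
  [-0.15,0,0,0.03,0],
  [-0.15,0,0,0.04,0],
  [-1,0,0,0.01,0],
  [-1,0,0,0,0],
  [-1,0,0,0,0],
])

```text
t: 12.95
tool_pos: [0.444, 0.1056, 0.1695]
tcp_rot: [-3.141, -0.036, 0.001]
wrist_force: [-0.1, -0.4, -0.2]
grip_width: -0.002
finger_force: 0.0
```

```bash
python3 chk.py 8
python3 - <<'E'
from h import *
for n in ('scene','side'):
    for r in tip_of(n,'spraycan')[:1]: print(r['score'],atz(n,r['xy'],0))
    for th in ('catch_tip','catch_pivot'):
        for r in tip_of(n,th)[:1]: print(n,th,r['score'],atz(n,r['xy'],.097))
E
```

```text
12.95 [0.444  0.1056 0.1695] [-0.1 -0.4 -0.2] 0.0
side 0.74 [240.8 147.6] [(0.112, 64.8, 91.1), (0.102, 66.1, 106.1), (0.097, 66.6, 114.0)]
side 0.71 [211.2 169.8] [(0.112, 190.0, 89.6), (0.102, 181.6, 86.0), (0.097, 177.0, 84.8)]
side 0.68 [258.7 176. ] [(0.112, 295.8, 102.6), (0.102, 301.4, 94.1), (0.097, 304.7, 90.0)]
wrist 0.81 [259.  194.8] [(0.112, 187.2, 85.8), (0.102, 187.1, 88.5), (0.097, 187.0, 89.9)]
scene 0.7 [250.2 152.9] [(0.112, 185.7, 87.1), (0.102, 180.3, 93.0), (0.097, 177.7, 96.4)]
scene 0.63 [271.7 185. ] [(0.112, 307.8, 118.9), (0.102, 308.2, 110.1), (0.097, 308.5, 105.5)]
scene 0.61 [293.8 156.7] [(0.112, 53.3, 92.3), (0.102, 58.9, 97.0), (0.097, 61.6, 99.9)]
0.83 [0.49384692 0.45527068 0.        ]
scene catch_tip 0.47 [0.51353651 0.26284809 0.097     ]
scene catch_pivot 0.91 [0.57432934 0.27602195 0.097     ]
0.58 [0.49504213 0.47526705 0.        ]
side catch_tip 0.65 [0.53095542 0.24697238 0.097     ]
side catch_pivot 0.33 [0.59974304 0.05904026 0.097     ]
```

Call:
step_arm([
  [-1,0.0194,0.037,0,0],
  [-1,0.0194,0.037,0,0],
  [-1,0.0194,0.037,0,0],
  [-1,0.0194,0.037,0,0],
  [-1,0.0194,0.037,0,0],
  [-1,0,0,0,0],
  [-1,0,0,0,0],
])

```text
t: 14.25
tool_pos: [0.5412, 0.2912, 0.1695]
tcp_rot: [3.141, 0.038, -0.002]
wrist_force: [-0.9, -0.4, 0.2]
grip_width: 0.004
finger_force: 0.0
```

Run:
```python
from h import *
s=monitor.read_state();print(np.round(s['tool_pos'],4),s['tcp_rot'])
snap('wrist','w9.png')
for th in ('catch_tip','catch_pivot','lamp_home','ring_ear2'):
    for r in tip_of('wrist',th)[:2]: print(th,r['score'],r['xy'],atz('wrist',r['xy'],.097))
```

```text
[0.5412 0.2912 0.1695] [ 3.14083448e+00  3.76478632e-02 -1.75081687e-03]
catch_tip 0.82 [307.8, 221.0] [0.52828909 0.25124604 0.097     ]
catch_tip 0.57 [358.6, 344.3] [0.41754039 0.20052695 0.097     ]
catch_pivot 0.57 [313.3, 153.8] [0.5790568  0.25049339 0.097     ]
lamp_home 0.71 [378.1, 159.1] [0.57631716 0.20403272 0.097     ]
ring_ear2 0.87 [480.3, 317.7] [0.4460676  0.10237757 0.097     ]
ring_ear2 0.7 [380.0, 155.4] [0.5789973  0.20309716 0.097     ]
```

View pics/w9.png

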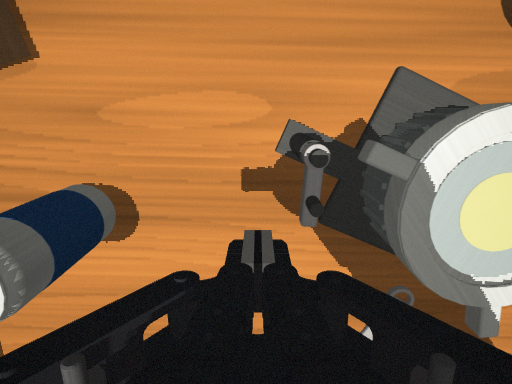

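Run:
```python
import numpy as np
p=np.array([.578,.251])
u=lambda a:np.array([np.cos(np.radians(a)),np.sin(np.radians(a))])
f=lambda a:p+.036*u(a)+.015*u(a-90)
F=np.linspace(182.4,254.4,19);P=np.array([f(a) for a in F]);print(P[0],P[-1])
for a,v in zip(F[1:],np.round(np.diff(P,axis=0),4)): print(round(a,1),v.tolist(),.0222)
```

```text
[0.54140344 0.26447932] [0.55387145 0.22035994]
186.4 [-0.0009, -0.0026] 0.0222
190.4 [-0.0007, -0.0026] 0.0222
194.4 [-0.0005, -0.0027] 0.0222
198.4 [-0.0003, -0.0027] 0.0222
202.4 [-0.0001, -0.0027] 0.0222
206.4 [0.0001, -0.0027] 0.0222
210.4 [0.0003, -0.0027] 0.0222
214.4 [0.0005, -0.0027] 0.0222
218.4 [0.0006, -0.0026] 0.0222
222.4 [0.0008, -0.0026] 0.0222
226.4 [0.001, -0.0025] 0.0222
230.4 [0.0012, -0.0025] 0.0222
234.4 [0.0014, -0.0024] 0.0222
238.4 [0.0015, -0.0023] 0.0222
242.4 [0.0017, -0.0022] 0.0222
246.4 [0.0018, -0.002] 0.0222
250.4 [0.002, -0.0019] 0.0222
254.4 [0.0021, -0.0018] 0.0222
```

Call:
step_arm([
  [-1,0,0,-0.035,0],
  [-1,0,0,-0.034,0],
  [-1,0,-0.01,0,0],
  [-1,0,0,0,0],
])

```text
t: 14.9
tool_pos: [0.5417, 0.2781, 0.1019]
tcp_rot: [3.14, 0.032, -0.001]
wrist_force: [0.7, 0.3, 0.7]
grip_width: 0.0
finger_force: 0.0
```

Call:
step_arm([
  [-1,0,-0.008,0,0],
  [-1,0,-0.0085,0,0],
  [-1,-0.0009,-0.0026,0,0.0222],
  [-1,-0.0007,-0.0026,0,0.0222],
  [-1,-0.0005,-0.0027,0,0.0222],
  [-1,-0.0003,-0.0027,0,0.0222],
  [-1,-0.0001,-0.0027,0,0.0222],
  [-1,0.0001,-0.0027,0,0.0222],
  [-1,0.0003,-0.0027,0,0.0222],
  [-1,0.0005,-0.0027,0,0.0222],
])

```text
t: 15.9
tool_pos: [0.5406, 0.243, 0.1031]
tcp_rot: [-3.008, -0.903, -0.005]
wrist_force: [-0.1, 3.5, 0.2]
grip_width: 0.006
finger_force: 1.2
```

Call:
step_arm([
  [-1,0.0006,-0.0026,0,0.0222],
  [-1,0.0008,-0.0026,0,0.0222],
  [-1,0.001,-0.0025,0,0.0222],
  [-1,0.0012,-0.0025,0,0.0222],
  [-1,0.0014,-0.0024,0,0.0222],
  [-1,0.0015,-0.0023,0,0.0222],
  [-1,0.0017,-0.0022,0,0.0222],
  [-1,0,0,0,0],
])

```text
t: 16.7
tool_pos: [0.5477, 0.2263, 0.1028]
tcp_rot: [-2.7, -1.603, -0.002]
wrist_force: [-4.4, 3.5, 2.8]
grip_width: -0.001
finger_force: 2.7
```

Run:
```python
from h import *
s=monitor.read_state();print(np.round(s['tool_pos'],4),np.round(s['wrist_force'],1))
snap('wrist','w10.png')
for th in ('catch_tip','catch_pivot'):
    for r in tip_of('wrist',th)[:2]: print(th,r['score'],r['xy'],atz('wrist',r['xy'],.097))
```

```text
[0.5477 0.2263 0.1028] [-4.4  3.5  2.8]
catch_tip 0.96 [296.9, 260.4] [0.56080408 0.20704291 0.097     ]
catch_pivot 0.74 [286.4, 171.8] [0.57799417 0.25281698 0.097     ]
```

View pics/w10.png

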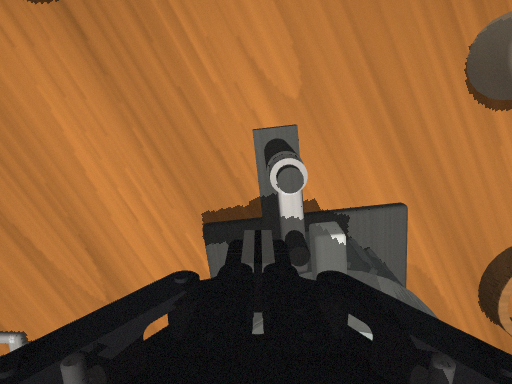

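Call:
step_arm([
  [-1,0.0018,-0.001,0,0],
  [-1,0.001,-0.0005,0,0],
  [-1,0,0,0,0],
])

```text
t: 17.15
tool_pos: [0.5481, 0.2261, 0.1026]
tcp_rot: [-2.699, -1.602, 0.003]
wrist_force: [-14.6, 4.5, 6.9]
grip_width: 0.001
finger_force: 7.4
```

Call:
step_arm([
  [-1,-0.012,0.005,0,0],
  [-1,-0.018,0.008,0,0],
  [-1,0,0,0.03,0],
  [-1,0,0,0.04,0],
  [-1,0,0,0.03,0],
  [-1,0,0,0,0],
  [-1,0,0,0,0],
])

```text
t: 17.85
tool_pos: [0.5213, 0.2367, 0.2026]
tcp_rot: [2.703, 1.599, 0.004]
wrist_force: [-0.7, -0.6, -0.5]
grip_width: 0.003
finger_force: 0.0
```

```bash
python3 - <<'E'
from h import *
s=monitor.read_state();print(s['t'],np.round(s['tool_pos'],4),np.round(s['wrist_force'],1))
snap('wrist','w11.png')
for th,z in (('catch_tip',.097),('catch_pivot',.097),('ring_ear2',.097),('lamp_home',.097),('neck_top',.1)):
    for r in tip_of('wrist',th)[:2]: print(th,r['score'],np.round(r['xy']),np.round(atz('wrist',r['xy'],z),4))
E
python3 chk.py 11
```

```text
17.85 [0.5213 0.2367 0.2026] [-0.7 -0.6 -0.5]
catch_tip 0.7 [314. 200.] [0.5582 0.208  0.097 ]
catch_pivot 0.92 [312. 141.] [0.5782 0.2534 0.097 ]
ring_ear2 0.9 [336. 191.] [0.578  0.2067 0.097 ]
ring_ear2 0.73 [257. 342.] [0.4475 0.1052 0.097 ]
lamp_home 0.64 [333. 196.] [0.5743 0.2044 0.097 ]
18.15 [0.5204 0.2368 0.2004] [ 0.5  0.7 -0.5] 0.0
side 0.92 [241.2 150.5] [(0.112, 61.5, 73.0), (0.102, 63.6, 87.6), (0.097, 64.5, 95.3)]
side 0.78 [260.3 176.1] [(0.112, 297.6, 106.5), (0.102, 303.1, 98.3), (0.097, 306.3, 94.4)]
wrist 0.76 [256.2 342.5] [(0.112, 179.1, 86.9), (0.102, 183.8, 91.2), (0.097, 186.1, 93.7)]
wrist 0.56 [335.6 193.4] [(0.112, 69.1, 101.9), (0.102, 67.9, 98.9), (0.097, 67.2, 97.4)]
scene 0.94 [295.5 157.6] [(0.112, 49.6, 97.0), (0.102, 55.0, 101.1), (0.097, 57.7, 103.6)]
scene 0.76 [249.6 153.3] [(0.112, 187.7, 87.9), (0.102, 182.2, 93.5), (0.097, 179.6, 96.8)]
scene 0.75 [272.1 184.3] [(0.112, 308.6, 115.6), (0.102, 309.1, 106.8), (0.097, 309.4, 102.2)]
```

View pics/w11.png

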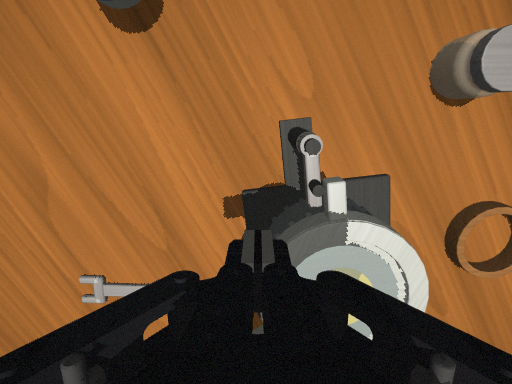

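```bash
python3 -c "
from h import *
print(env.close_job())"
```

```text
the job is handed in; nothing more can be done
None
```

The job is handed in; no pass/fail result came back. The ring dropped level into the thread and is turned home against its stop, the catch is swung in behind ear 2 to its hard stop, and the arm is clear at about 18 s.

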